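# Open the pantry canister and stand its hanging measure in it

### The job

Get the cream stoneware canister ready for filling: lift its lid off and set it down, right way up, in the middle of the round cork trivet. Then lift the long-handled measuring cup with the yellow grip up and off its hook on the utensil rack, without tugging at the hook, and stand it upright inside the open canister, set down on the bottom rather than dropped. Leave the canister where it stands, the turner and the whisk on their hooks, and everything else on the counter as it is.

Things in the scene. Friction and masses are not known exactly. Their poses are not given: they have to be found in the camera images.
- canister: Loose cream stoneware canister with thin yellow bands, about 0.95 kg: round, 116 mm outside diameter, 108 mm high without its lid, wall 7 mm (mouth 102 mm across), inner floor 6 mm above its underside. Origin: centre of its underside; z up. At the start it stands on the counter with the lid on.
- canister_floor (a point): Centre of the canister's inner floor, 6 mm above the counter. Its z axis is the canister's axis.
- lid: The canister's lid, loose, 0.15 to 0.31 kg: cream flange 116 mm across, 8 mm thick, over a plug 96 mm across and 6 mm deep that sits with 3 mm play in the canister's mouth; dark round wooden knob on top. Origin: centre of the plug's underside, z up (flange 6 to 14 mm above it, knob 18 to 48 mm). Lifts straight off; put down on a flat surface it rests on its plug.
- lid_knob (a point): Point to grip on the lid's knob, on its axis, 37 mm above the lid's origin. Knob diameter 32 mm.
- trivet: Fixed round cork trivet on the counter, 180 mm diameter, 10 mm thick. Origin: centre of its underside (its top is 10 mm above).
- rack: Fixed utensil rack: dark wooden foot 130 x 320 x 12 mm, two steel posts 300 mm apart carrying a level 10 mm rail, its axis 254 mm above the counter; nothing on the rack is higher than 262 mm. Origin: on the counter under the middle of the rail. Its y runs along the rail; its -x, roughly towards the robot, is the side where the three hooks stick out, at y = -95, 0 and +95 mm.
- rack_hook (a point): Low point of the middle hook (the three are alike): 5 mm wire that goes 42 mm out from the rail to this point, its axis 246 mm above the counter, then turns up 7.5 mm to a tip 14 mm further out. A hanging loop is free when lifted 9 to 22 mm (14 mm is good) and then drawn 40 mm or more along the rack's -x.
- measure: Long-handled steel measuring cup, 202 mm long, loose, 0.08 to 0.15 kg, hanging on one of the three hooks (which one varies). Flat-bottomed open cup, 48 mm diameter, 42 mm high, that stands by itself; a 6 mm rod from its +x side up to a flat yellow grip. Origin: level with the cup's underside, under the loop, hanging about 48 mm above the counter. z up the handle; x as the rack's x.
- measure_grip (a point): Point to grip: middle of the yellow grip, 150 mm above the measure's origin along its z. The grip is 24 mm wide (y), 9 mm thick (x), 50 mm long (122 to 172 mm above the origin). From above, the fingers close along the measure's y, passing either side of the hook and of the loop.
- measure_foot (a point): Centre of the flat underside of the measure's cup (1.3 mm in -x from the measure's origin).
- measure_loop (a point): Centre of the measure's steel wire loop, 186 mm above the measure's origin; the loop is 26 mm wide outside, its opening 18 mm wide and 28 mm high.
- turner_loop (a point): Centre of the hanging loop of the slotted black turner (195 mm long, head 66 mm wide), hanging on another hook, loose; to be left hanging.
- whisk_loop (a point): Centre of the hanging loop of the balloon whisk with red grip (200 mm long, 50 mm wide), hanging on another hook, loose; to be left hanging.
- jam_jar: Loose amber jam jar with red cap, 68 mm diameter, 95 mm high, to be left alone. Origin: centre of its underside.
- tin: Loose food tin with green label, 74 mm diameter, 105 mm high, to be left alone. Origin: centre of its underside.
- oil_bottle: Loose green oil bottle, 60 mm diameter, 200 mm high, to be left alone. Origin: centre of its underside.
- mug: Loose blue mug, 80 mm diameter, 90 mm high, to be left alone. Origin: centre of its underside.
- spice_jar: Loose small spice jar with black cap and yellow label, 52 mm diameter, 85 mm high, to be left alone. Origin: centre of its underside.

How it is judged:
On the way, in this order (a step that is already met when the one before it is completed fails the run):
1. the lid, still held, is brought down onto the middle of the trivet, right way up (horizontal distance between lid and trivet below 0.045 m and angle between lid's own z axis and vertical below 0.1 rad and height (world z) of lid below 0.02 m and contact force between the fingers and lid above 0.5 N), for 0.1 s.
2. the measure is held in the gripper, off the hook and clear of the rack (contact force between the fingers and measure above 0.5 N and distance of measure_loop from where it was at the start of the episode above 0.05 m and contact force between measure and rack below 0.05 N and height (world z) of measure_foot above 0.05 m), for 0.1 s.
3. the measure, still held, is lowered into the canister to within 12 mm of its floor (horizontal distance between measure_foot and canister_floor below 0.032 m and z of measure_foot in the frame of canister_floor below 0.012 m and contact force between the fingers and measure above 0.5 N), for 0.1 s.
At the end, for the whole second after the job is handed in: Lid flat and still on the trivet, right way up, centres within 45 mm. Measure standing by itself in the canister, cup within 6 mm of its floor, handle within 0.17 rad of vertical. Canister upright; it and the bystanders within 30 mm of their starts; turner and whisk still on their hooks (horizontal distance between lid and trivet below 0.045 m and angle between lid's own z axis and vertical below 0.1 rad and height (world z) of lid below 0.014 m and linear speed of each of lid, measure below 0.03 m/s and horizontal distance between measure_foot and canister_floor below 0.032 m and z of measure_foot in the frame of canister_floor below 0.006 m and angle between measure's own z axis and vertical below 0.17 rad and angle between canister's own z axis and vertical below 0.05 rad and distance of each of canister, turner_loop, whisk_loop, jam_jar, tin, oil_bottle, mug, spice_jar from where it was at the start of the episode below 0.03 m); the robot touches nothing.
It fails at once if the hook is tugged: more than 15 N between the measure and the rack (contact force between measure and rack above 15 N).
It fails at once if the measure is dropped or laid on the counter (cup below 25 mm outside the canister) (height (world z) of measure_foot below 0.025 m and horizontal distance between measure_foot and canister_floor above 0.07 m).
It fails at once if the turner or the whisk is knocked off its hook (loop moved more than 40 mm) (distance of any of turner_loop, whisk_loop from where it was at the start of the episode above 0.04 m).
It fails at once if the canister is pushed more than 40 mm or tipped more than 0.3 rad (distance of canister from where it was at the start of the episode above 0.04 m or angle between canister's own z axis and vertical above 0.3 rad).
It fails at once if a bystander on the counter is moved more than 40 mm (distance of any of jam_jar, tin, oil_bottle, mug, spice_jar from where it was at the start of the episode above 0.04 m).
It also fails if it takes over 64 s, if anything falls off the work surface, if the arm or the gripper's body presses on something with over 40 N, if the wrist force passes 120 N, or if a joint passes its speed limit or range.

### The arm

A 6-joint arm with a two-finger parallel gripper is mounted at the origin on the work surface. World frame = base frame: x ahead of the robot, y to its left, z up, the work surface at z = 0. Lengths are in m, angles in rad, forces in N, time in s.
With the tool pointing down it reaches from about 0.2 to 0.875 m from the base axis. Payload 3.4 kg.
Tool frame: the origin (TCP) lies at the very end of the fingers, on their centre line; the grasp point (between the pads) lies 19 mm behind it (env.tcp_to_grasp is the distance from the TCP to the grasp point, in m); z points along the fingers, y is the line along which they close (so a half turn about z gives the same grasp; the last joint's range is limited). The gripper opens to 94 mm and grips with 3 to 60 N. Pads are 16 mm wide; open, the fingers measure 119 mm over their backs; the gripper's body (75 mm by 177 mm) begins 78 mm behind the grasp point.
Start: joints at [1.184, 0.276, 1.505, -0, 1.361, -0.121], TCP at [0.151, 0.555, 0.205] pointing down, gripper open.
Joint ranges: [-2.89, 2.89], [-0.75, 2.08], [0.22, 2.7], [-1.18, 4.32], [0.11, 2.71], [-2.7, 2.7]. Speed limits (rad/s): [2.57, 2.57, 3.14, 3.14, 3.14, 3.14].

### API

Orientations are given as a unit quaternion [x, y, z, w].
In Python, from plant import readout, vision, ticket, env gives the robot as it stands. The module is installed in compiled form; this text tells all that it offers.
- The arm moves only by the shell command python3 -m pendant 'ROWS' [OPENING]. ROWS is JSON, a list of rows, each an object of numbers: "x", "y", "z": the shift along the tool's x, y, z in m; "ax", "ay", "az": the turn, a rotation vector about the tool's x, y, z in degrees. A call has 1 to 20 rows; each row is the pose to reach, as a shift and turn from the pose commanded when the call began, along the tool's axes at that moment; what a row does not reach only later rows make up. A row lasts 1/12 s, in which the tool goes at most 41.7 mm and 7.16 degrees, less where a joint would pass 70% of its speed; a pose out of reach is approached as far as the arm can. A call with a gripper value outside its range is refused whole. OPENING is the closure in counts, from 0 (fully open) to 255 (shut), set as the call begins (- or left out, the last holds). The fingers move at their own pace and stop on an object; the grip force is fixed at half the most. Time passes only in rows, so rows that repeat a pose let the fingers close. It gives the time, the measured TCP pose, the force, the opening and the grip force at its end, in the units of the state.
- readout.get_obs(): the state, without advancing time (a new reading comes with each control period).
- vision.read_camera(name): name is "scene" or "top" or "wrist"; returns a dict with "img" (400x640x3 uint8, red, green, blue), "intrinsics" (3x3 intrinsics, pixels), "R" (3x3) and "t" (3): a world point X has camera coordinates R X + t. Camera axes: x right, y down, z forward; pixel columns grow to the right and rows downward; lengths in m; the calibration is good to about 2 mm. A picture is of the moment at which its call begins. There is no depth.
- ticket.hand_in(): hands the job in; it is judged then, once.
The state is a dict: "time_s": time; "qpos": joint angles; "qvel": joint speeds; "joint_torque": joint torques, N m; "tcp_pos": TCP position; "orientation": TCP orientation; "contact_force": force on the tool from outside, world axes, zero at the start; "wrist_torque": the same for the moment, N m; "width": finger opening in m; "gripper_force": force on a finger pad.
Only numpy, scipy, OpenCV 4.12 (cv2) and the standard library are available. Lean on these libraries where they do the work, as an engineer would, in place of code of your own. Each camera call takes 0.05 s, during which the arm holds its last target. There are 200 camera calls.

## Working session

There is one attempt and no reset: what is moved stays moved. The work goes in short steps, Python scripts to look and compute and a shell command to move; the robot and the scene stay as the last step left them, time stands still between calls to the robot, and variables do not carry over. Pictures are saved under pics/ and viewed, at most 10 in all, crops included, and the job is handed in when it is done.

```bash
mkdir -p pics
python3 - <<'E'
from plant import readout, vision
import cv2,pickle
d={}
for n in("scene","top"):
    c=vision.read_camera(n);d[n]=c;cv2.imwrite(f"pics/{n}0.png",c["img"][:,:,::-1])
    print(n,c["intrinsics"],c["R"],c["t"])
pickle.dump(d,open("cams.pkl","wb"))
o=readout.get_obs();print(o["time_s"],o["tcp_pos"],o["orientation"],o["width"])
E
```

```text
scene [[465.10767197   0.         311.70136674]
 [  0.         465.10767197 199.18818675]
 [  0.           0.           1.        ]] [[-0.670572    0.74183316 -0.0040937 ]
 [ 0.4274673   0.38188259 -0.81941284]
 [-0.6063043  -0.55122523 -0.57318919]] [ 0.39452221 -0.13328504  1.85957563]
top [[405.47969799   0.         309.51932538]
 [  0.         405.47969799 204.78719249]
 [  0.           0.           1.        ]] [[-0.01437537 -0.99987975 -0.00581619]
 [-0.99186716  0.01499538 -0.12639096]
 [ 0.12646297  0.00395197 -0.99196346]] [0.04666846 0.62407576 1.01017387]
0.1 [0.15085976 0.55433519 0.20471693] [ 1.32501211e-01  9.91182523e-01 -7.72598041e-04 -1.93307847e-04] 0.09378984557200779
```

View pics/scene0.png

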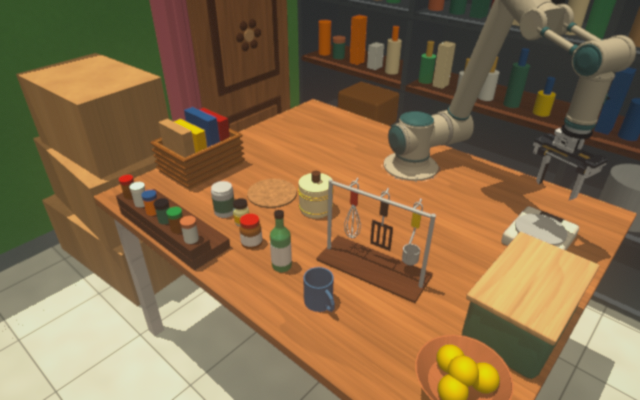

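View pics/top0.png

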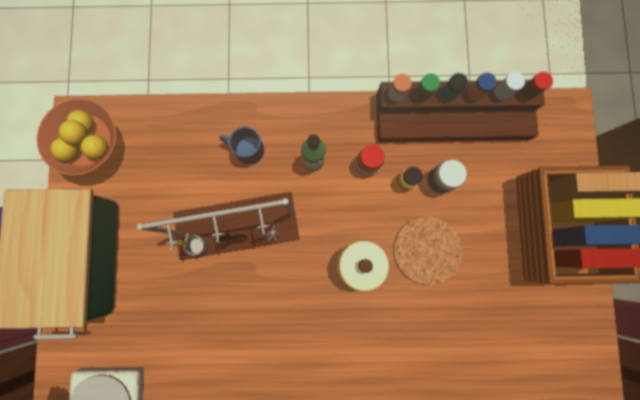

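The top view shows the canister knob at about (365,266), the trivet at (428,250) and the rail from (140,227) to (286,201). The measure, with its yellow grip, hangs on the left (+y) hook with its cup at about (195,245).

```bash
cat > h.py <<'E'
import numpy as np
from scipy.spatial.transform import Rotation as Ro
def at(c,u,v,z):
    d=c["R"].T@np.linalg.inv(c["intrinsics"])@[u,v,1.]; o=-c["R"].T@c["t"]
    return o+d*(z-o[2])/d[2]
def px(c,X):
    p=c["intrinsics"]@(c["R"]@np.asarray(X,float)+c["t"]);return p[:2]/p[2]
def tool(o,d):  # world vector in tool axes
    return Ro.from_quat(o["orientation"]).inv().apply(d)
E
python3 - <<'E'
from h import *
import pickle,cv2
d=pickle.load(open("cams.pkl","rb"));c=d["top"];im=c["img"]
hsv=cv2.cvtColor(im,cv2.COLOR_RGB2HSV)
for p in[(345,260),(435,255),(365,266),(140,227),(195,245)]:print(p,im[p[1],p[0]],hsv[p[1],p[0]])
# lid flange
m=np.zeros(im.shape[:2],np.uint8);m[235:300,330:395]=1
g=((im[:,:,2]>110)&(m>0)).astype(np.uint8)
pts=cv2.findNonZero(g);e=cv2.minEnclosingCircle(pts);print("lid",e,at(c,*e[0],.116))
print("knob",at(c,365,266,.15))
print("trivet",at(c,428,250,.01), at(c,395,250,.01),at(c,461.5,250,.01))
a,b=at(c,140.5,227,.262),at(c,286,201.5,.262);print("rail",a,b,np.linalg.norm(a-b),(a+b)/2, np.degrees(np.arctan2(*(a-b)[[0,1]])))
cv2.imwrite("pics/crop1.png",cv2.resize(im[180:300,120:280,::-1],(800,600),interpolation=cv2.INTER_CUBIC))
E
```

```text
(345, 260) [208 214 176] [ 35  45 214]
(435, 255) [169 117  75] [ 13 142 169]
(365, 266) [107  69  47] [ 11 143 107]
(140, 227) [187 177 157] [ 20  41 187]
(195, 245) [193 184 164] [ 21  38 193]
lid ((363.9780578613281, 265.4122009277344), 24.914670944213867) [ 0.46924641 -0.08890434  0.116     ]
knob [ 0.46869283 -0.08687531  0.15      ]
trivet [ 0.50432082 -0.27126777  0.01      ] [ 0.50557083 -0.18487155  0.01      ] [ 0.50305307 -0.35889004  0.01      ]
rail [0.55614426 0.37988316 0.262     ] [0.60384276 0.08444204 0.262     ] 0.2992667812477064 [0.57999351 0.2321626  0.262     ] -9.171175583283807
```

View pics/crop1.png

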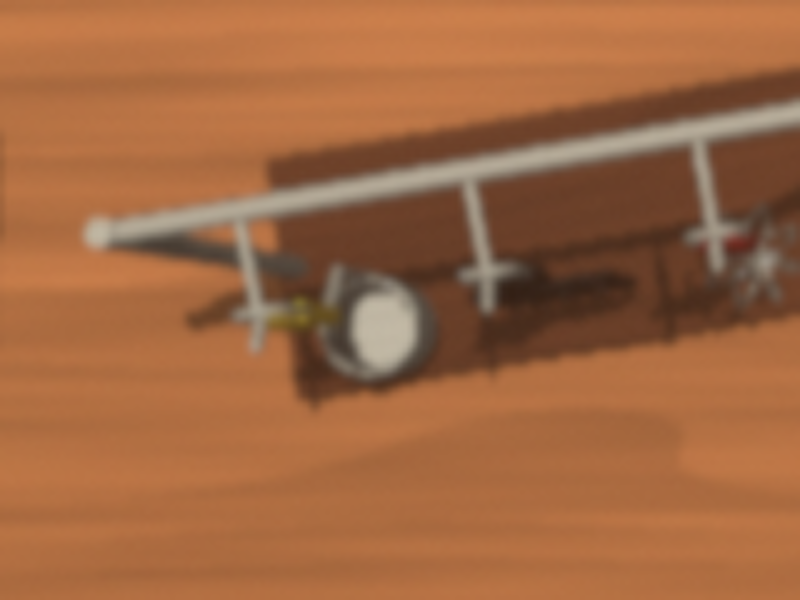

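The crop shows the measure hanging on the +y hook at crop pixel (258,315), with the turner on the middle hook and the whisk on the far one. I'm moving above the lid now.

```bash
python3 -m pendant '[{"x":-0.476,"y":-0.536,"z":-0.06},{"x":-0.476,"y":-0.536,"z":-0.06},{"x":-0.476,"y":-0.536,"z":-0.06},{"x":-0.476,"y":-0.536,"z":-0.06},{"x":-0.476,"y":-0.536,"z":-0.06},{"x":-0.476,"y":-0.536,"z":-0.06},{"x":-0.476,"y":-0.536,"z":-0.06},{"x":-0.476,"y":-0.536,"z":-0.06},{"x":-0.476,"y":-0.536,"z":-0.06},{"x":-0.476,"y":-0.536,"z":-0.06},{"x":-0.476,"y":-0.536,"z":-0.06},{"x":-0.476,"y":-0.536,"z":-0.06},{"x":-0.476,"y":-0.536,"z":-0.06},{"x":-0.476,"y":-0.536,"z":-0.06},{"x":-0.476,"y":-0.536,"z":-0.06},{"x":-0.476,"y":-0.536,"z":-0.06},{"x":-0.476,"y":-0.536,"z":-0.06},{"x":-0.476,"y":-0.536,"z":-0.06},{"x":-0.476,"y":-0.536,"z":-0.06},{"x":-0.476,"y":-0.536,"z":-0.06}]' 0
python3 - <<'E'
from h import *
from plant import readout, vision
import cv2
o=readout.get_obs();print(o["time_s"],o["tcp_pos"],o["orientation"])
c=vision.read_camera("wrist");cv2.imwrite("pics/w1.png",c["img"][:,:,::-1])
im=c["img"].astype(int)
print(px(c,[.469,-.088,.15]),px(c,[.469,-.088,.116]),px(c,[.504,-.272,.01]))
import pickle;pickle.dump(c,open("w1.pkl","wb"))
E
```

```text
0.1 [0.15085976 0.55433519 0.20471693] [ 1.32501211e-01  9.91182523e-01 -7.72598041e-04 -1.93307847e-04]
[-123.29483849  591.50023876] [-86.88431786 552.91221485] [-88.53259353 500.4153673 ]validation failed for argument at $[0]...
```

View pics/w1.png

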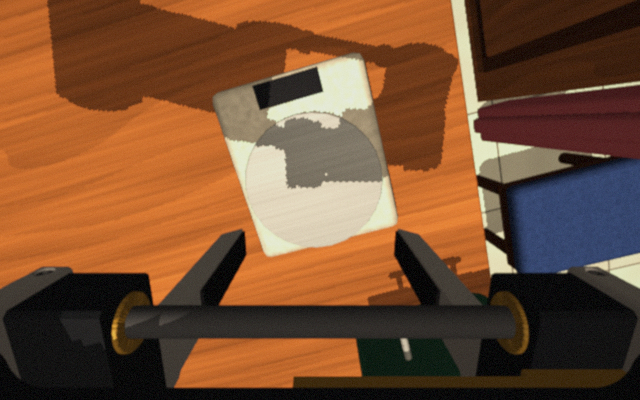

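The call was refused, so the arm hasn't moved and the wrist view shows only a kitchen scale. I'll try one row with all six keys.

```bash
python3 -m pendant '[{"x":-0.027,"y":-0.031,"z":-0.005,"ax":0,"ay":0,"az":0}]' 0; python3 -m pendant --help | head -20
```

```text
time_s: 0.23
tcp_pos: [0.1674, 0.5221, 0.2087]
orientation: [0.131, 0.991, 0.001, -0.001]
contact_force: [2.0, -0.6, 0.1]
width: 0.0938
gripper_force: 0.0invalid input: not JSON, or not a number
```

```bash
python3 -m pendant '[{"x":-0.449,"y":-0.505,"z":-0.055,"ax":0,"ay":0,"az":0},{"x":-0.449,"y":-0.505,"z":-0.055,"ax":0,"ay":0,"az":0},{"x":-0.449,"y":-0.505,"z":-0.055,"ax":0,"ay":0,"az":0},{"x":-0.449,"y":-0.505,"z":-0.055,"ax":0,"ay":0,"az":0},{"x":-0.449,"y":-0.505,"z":-0.055,"ax":0,"ay":0,"az":0},{"x":-0.449,"y":-0.505,"z":-0.055,"ax":0,"ay":0,"az":0},{"x":-0.449,"y":-0.505,"z":-0.055,"ax":0,"ay":0,"az":0},{"x":-0.449,"y":-0.505,"z":-0.055,"ax":0,"ay":0,"az":0},{"x":-0.449,"y":-0.505,"z":-0.055,"ax":0,"ay":0,"az":0},{"x":-0.449,"y":-0.505,"z":-0.055,"ax":0,"ay":0,"az":0},{"x":-0.449,"y":-0.505,"z":-0.055,"ax":0,"ay":0,"az":0},{"x":-0.449,"y":-0.505,"z":-0.055,"ax":0,"ay":0,"az":0},{"x":-0.449,"y":-0.505,"z":-0.055,"ax":0,"ay":0,"az":0},{"x":-0.449,"y":-0.505,"z":-0.055,"ax":0,"ay":0,"az":0},{"x":-0.449,"y":-0.505,"z":-0.055,"ax":0,"ay":0,"az":0},{"x":-0.449,"y":-0.505,"z":-0.055,"ax":0,"ay":0,"az":0},{"x":-0.449,"y":-0.505,"z":-0.055,"ax":0,"ay":0,"az":0},{"x":-0.449,"y":-0.505,"z":-0.055,"ax":0,"ay":0,"az":0},{"x":-0.449,"y":-0.505,"z":-0.055,"ax":0,"ay":0,"az":0}]' 0
python3 - <<'E'
from h import *
from plant import readout, vision
import cv2,pickle
c=vision.read_camera("wrist");cv2.imwrite("pics/w2.png",c["img"][:,:,::-1])
o=readout.get_obs();print(o["time_s"],o["tcp_pos"],o["orientation"])
print(px(c,[.469,-.088,.15]),px(c,[.469,-.088,.116]),px(c,[.504,-.272,.01]))
pickle.dump(c,open("w2.pkl","wb"))
E
```

```text
time_s: 1.82
tcp_pos: [0.4689, -0.087, 0.2648]
orientation: [0.133, 0.991, 0.001, -0.001]
contact_force: [-0.1, -0.9, -0.3]
width: 0.0941
gripper_force: 0.0
1.8667 [ 0.46856027 -0.08617106  0.26498778] [ 1.32474371e-01  9.91185740e-01  7.22657486e-04 -9.21120852e-04]
[319.3995321  197.93536006] [319.38642399 190.53316981] [208.05421966 228.58223082]
```

View pics/w2.png

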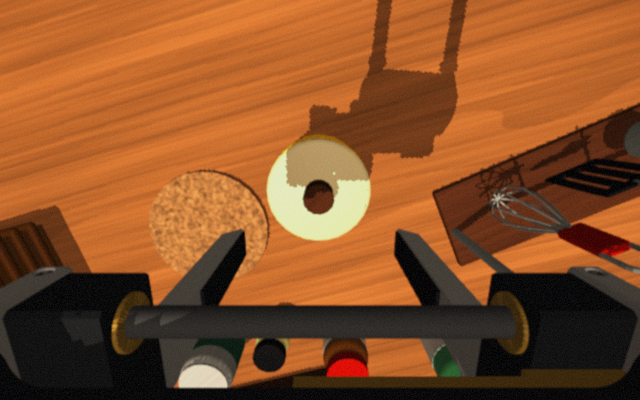

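The knob is at (318,196), within about 1 mm of my estimate. I'm going down to grip it.

```bash
python3 -m pendant '[{"x":0,"y":-0.002,"z":0.04,"ax":0,"ay":0,"az":0},{"x":0,"y":-0.002,"z":0.08,"ax":0,"ay":0,"az":0},{"x":0,"y":-0.002,"z":0.115,"ax":0,"ay":0,"az":0},{"x":0,"y":-0.002,"z":0.135,"ax":0,"ay":0,"az":0},{"x":0,"y":-0.002,"z":0.142,"ax":0,"ay":0,"az":0},{"x":0,"y":-0.002,"z":0.142,"ax":0,"ay":0,"az":0}]' 0
python3 -m pendant '[{"x":0,"y":0,"z":0,"ax":0,"ay":0,"az":0},{"x":0,"y":0,"z":0,"ax":0,"ay":0,"az":0},{"x":0,"y":0,"z":0,"ax":0,"ay":0,"az":0},{"x":0,"y":0,"z":0,"ax":0,"ay":0,"az":0},{"x":0,"y":0,"z":0,"ax":0,"ay":0,"az":0},{"x":0,"y":0,"z":0,"ax":0,"ay":0,"az":0},{"x":0,"y":0,"z":0,"ax":0,"ay":0,"az":0},{"x":0,"y":0,"z":0,"ax":0,"ay":0,"az":0}]' 255
```

```text
time_s: 2.37
tcp_pos: [0.4671, -0.0871, 0.1222]
orientation: [0.131, 0.991, 0.001, -0.002]
contact_force: [-0.3, -0.2, 0.6]
width: 0.0939
gripper_force: 0.0
time_s: 3.03
tcp_pos: [0.469, -0.0894, 0.1235]
orientation: [0.133, 0.991, 0.0, 0.0]
contact_force: [-0.2, -1.0, 0.5]
width: 0.0439
gripper_force: 0.0
```

```bash
python3 -m pendant '[{"x":0,"y":0,"z":0,"ax":0,"ay":0,"az":0},{"x":0,"y":0,"z":0,"ax":0,"ay":0,"az":0},{"x":0,"y":0,"z":0,"ax":0,"ay":0,"az":0},{"x":0,"y":0,"z":0,"ax":0,"ay":0,"az":0},{"x":0,"y":0,"z":0,"ax":0,"ay":0,"az":0}]' 255
python3 -m pendant '[{"x":0,"y":0,"z":-0.005,"ax":0,"ay":0,"az":0},{"x":0,"y":0,"z":-0.015,"ax":0,"ay":0,"az":0},{"x":0,"y":0,"z":-0.035,"ax":0,"ay":0,"az":0},{"x":0,"y":0,"z":-0.06,"ax":0,"ay":0,"az":0},{"x":0,"y":0,"z":-0.06,"ax":0,"ay":0,"az":0}]'
```

```text
time_s: 3.45
tcp_pos: [0.469, -0.0892, 0.1234]
orientation: [0.133, 0.991, 0.0, -0.0]
contact_force: [0.3, 0.8, -0.4]
width: 0.0315
gripper_force: 30.0
time_s: 3.87
tcp_pos: [0.4717, -0.0903, 0.1872]
orientation: [0.132, 0.991, -0.001, 0.004]
contact_force: [-0.2, -0.4, -2.1]
width: 0.0314
gripper_force: 30.0
```

```bash
python3 -m pendant '[{"x":-0.016,"y":-0.034,"z":0,"ax":0,"ay":0,"az":0},{"x":-0.033,"y":-0.068,"z":0,"ax":0,"ay":0,"az":0},{"x":-0.049,"y":-0.102,"z":0,"ax":0,"ay":0,"az":0},{"x":-0.065,"y":-0.135,"z":0.01,"ax":0,"ay":0,"az":0},{"x":-0.081,"y":-0.168,"z":0.02,"ax":0,"ay":0,"az":0},{"x":-0.081,"y":-0.168,"z":0.055,"ax":0,"ay":0,"az":0},{"x":-0.081,"y":-0.168,"z":0.09,"ax":0,"ay":0,"az":0},{"x":-0.081,"y":-0.168,"z":0.12,"ax":0,"ay":0,"az":0},{"x":-0.081,"y":-0.168,"z":0.138,"ax":0,"ay":0,"az":0},{"x":-0.081,"y":-0.168,"z":0.146,"ax":0,"ay":0,"az":0},{"x":-0.081,"y":-0.168,"z":0.148,"ax":0,"ay":0,"az":0},{"x":-0.081,"y":-0.168,"z":0.148,"ax":0,"ay":0,"az":0}]'
```

```text
time_s: 4.87
tcp_pos: [0.503, -0.2726, 0.0349]
orientation: [0.132, 0.991, 0.0, -0.0]
contact_force: [-0.1, 0.6, -2.3]
width: 0.0314
gripper_force: 30.0
```

```bash
python3 -m pendant '[{"x":0,"y":0,"z":0.001,"ax":0,"ay":0,"az":0},{"x":0,"y":0,"z":0.002,"ax":0,"ay":0,"az":0},{"x":0,"y":0,"z":0.003,"ax":0,"ay":0,"az":0},{"x":0,"y":0,"z":0.003,"ax":0,"ay":0,"az":0},{"x":0,"y":0,"z":0.003,"ax":0,"ay":0,"az":0}]'
```

```text
time_s: 5.28
tcp_pos: [0.5033, -0.2728, 0.0331]
orientation: [0.132, 0.991, -0.0, 0.001]
contact_force: [0.6, -0.3, -2.8]
width: 0.0317
gripper_force: 30.0
```

```bash
python3 -m pendant '[{"x":0,"y":0,"z":0.001,"ax":0,"ay":0,"az":0},{"x":0,"y":0,"z":0.0015,"ax":0,"ay":0,"az":0},{"x":0,"y":0,"z":0.0015,"ax":0,"ay":0,"az":0},{"x":0,"y":0,"z":0.0015,"ax":0,"ay":0,"az":0}]'
```

```text
time_s: 5.62
tcp_pos: [0.5033, -0.2728, 0.0314]
orientation: [0.133, 0.991, -0.0, 0.0]
contact_force: [-1.2, 0.5, 1.6]
width: 0.0314
gripper_force: 30.0
```

The lid is touching the trivet: the vertical force went from -2.5 to +1.6 N. I'm opening and rising.

```bash
python3 -m pendant '[{"x":0,"y":0,"z":0,"ax":0,"ay":0,"az":0},{"x":0,"y":0,"z":0,"ax":0,"ay":0,"az":0},{"x":0,"y":0,"z":0,"ax":0,"ay":0,"az":0},{"x":0,"y":0,"z":0,"ax":0,"ay":0,"az":0},{"x":0,"y":0,"z":-0.03,"ax":0,"ay":0,"az":0},{"x":0,"y":0,"z":-0.07,"ax":0,"ay":0,"az":0},{"x":0,"y":0,"z":-0.11,"ax":0,"ay":0,"az":0},{"x":0,"y":0,"z":-0.15,"ax":0,"ay":0,"az":0},{"x":0,"y":0,"z":-0.19,"ax":0,"ay":0,"az":0},{"x":0,"y":0,"z":-0.23,"ax":0,"ay":0,"az":0},{"x":0,"y":0,"z":-0.27,"ax":0,"ay":0,"az":0},{"x":0,"y":0,"z":-0.27,"ax":0,"ay":0,"az":0},{"x":0,"y":0,"z":-0.27,"ax":0,"ay":0,"az":0}]' 80
python3 - <<'E'
from h import *
from plant import readout, vision
import pickle
c=vision.read_camera("top");pickle.dump(c,open("t2.pkl","wb"))
o=readout.get_obs();print(o["time_s"],o["tcp_pos"],o["width"])
tgt=np.array([.5234,.319,.29]);print(tool(o,tgt-o["tcp_pos"]))
E
```

```text
time_s: 6.7
tcp_pos: [0.5041, -0.2734, 0.3037]
orientation: [0.132, 0.991, -0.001, 0.003]
contact_force: [-0.0, -0.1, -0.3]
width: 0.0646
gripper_force: 0.0
6.75 [ 0.50307749 -0.27271096  0.30118728] 0.06489290722378714
[0.13582645 0.57627522 0.0108662 ]
```

```bash
python3 -m pendant '[{"x":0.009,"y":0.038,"z":-0.01,"ax":0,"ay":0,"az":0},{"x":0.018,"y":0.077,"z":-0.015,"ax":0,"ay":0,"az":-4},{"x":0.027,"y":0.115,"z":-0.015,"ax":0,"ay":0,"az":-8},{"x":0.036,"y":0.154,"z":-0.015,"ax":0,"ay":0,"az":-12},{"x":0.045,"y":0.192,"z":-0.015,"ax":0,"ay":0,"az":-16},{"x":0.054,"y":0.23,"z":-0.015,"ax":0,"ay":0,"az":-20},{"x":0.063,"y":0.268,"z":-0.015,"ax":0,"ay":0,"az":-24.4},{"x":0.072,"y":0.306,"z":-0.015,"ax":0,"ay":0,"az":-24.4},{"x":0.081,"y":0.345,"z":-0.015,"ax":0,"ay":0,"az":-24.4},{"x":0.09,"y":0.384,"z":-0.015,"ax":0,"ay":0,"az":-24.4},{"x":0.1,"y":0.422,"z":-0.015,"ax":0,"ay":0,"az":-24.4},{"x":0.109,"y":0.46,"z":-0.015,"ax":0,"ay":0,"az":-24.4},{"x":0.118,"y":0.5,"z":-0.015,"ax":0,"ay":0,"az":-24.4},{"x":0.127,"y":0.538,"z":-0.015,"ax":0,"ay":0,"az":-24.4},{"x":0.136,"y":0.576,"z":-0.015,"ax":0,"ay":0,"az":-24.4},{"x":0.136,"y":0.576,"z":-0.015,"ax":0,"ay":0,"az":-24.4},{"x":0.136,"y":0.576,"z":-0.015,"ax":0,"ay":0,"az":-24.4},{"x":0.136,"y":0.576,"z":-0.015,"ax":0,"ay":0,"az":-24.4}]'
python3 - <<'E'
from h import *
from plant import readout, vision
import cv2,pickle
c=vision.read_camera("wrist");cv2.imwrite("pics/w3.png",c["img"][:,:,::-1])
o=readout.get_obs();print(o["time_s"],o["tcp_pos"],o["orientation"])
print(px(c,[.5234,.319,.246]),px(c,[.5234,.319,.198]))
pickle.dump(c,open("w3.pkl","wb"))
E
```

```text
time_s: 8.25
tcp_pos: [0.5223, 0.3182, 0.3137]
orientation: [-0.08, 0.997, -0.001, -0.002]
contact_force: [1.1, -0.5, 0.2]
width: 0.0644
gripper_force: 0.0
8.3 [0.5226263  0.31758838 0.31436411] [-7.96209994e-02  9.96823759e-01 -9.05191896e-04 -1.43907743e-03]
[321.94827207 212.89434433] [321.70178544 199.16068811]
```

View pics/w3.png

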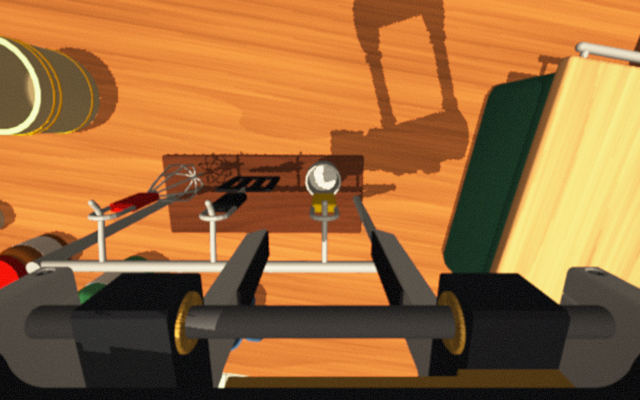

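The loop is at (324,213), about 1.5 mm towards +y of the prediction. I'm correcting for that and lowering around the grip.

```bash
python3 -m pendant '[{"x":0,"y":0.003,"z":0.02,"ax":0,"ay":0,"az":0},{"x":0,"y":0.003,"z":0.045,"ax":0,"ay":0,"az":0},{"x":0,"y":0.003,"z":0.07,"ax":0,"ay":0,"az":0},{"x":0,"y":0.003,"z":0.095,"ax":0,"ay":0,"az":0},{"x":0,"y":0.003,"z":0.12,"ax":0,"ay":0,"az":0},{"x":0,"y":0.003,"z":0.134,"ax":0,"ay":0,"az":0},{"x":0,"y":0.003,"z":0.134,"ax":0,"ay":0,"az":0},{"x":0,"y":0.003,"z":0.134,"ax":0,"ay":0,"az":0}]'
python3 -m pendant '[{"x":0,"y":0,"z":0,"ax":0,"ay":0,"az":0},{"x":0,"y":0,"z":0,"ax":0,"ay":0,"az":0},{"x":0,"y":0,"z":0,"ax":0,"ay":0,"az":0},{"x":0,"y":0,"z":0,"ax":0,"ay":0,"az":0},{"x":0,"y":0,"z":0,"ax":0,"ay":0,"az":0},{"x":0,"y":0,"z":0,"ax":0,"ay":0,"az":0},{"x":0,"y":0,"z":0,"ax":0,"ay":0,"az":0},{"x":0,"y":0,"z":0,"ax":0,"ay":0,"az":0},{"x":0,"y":0,"z":0,"ax":0,"ay":0,"az":0}]' 255
```

```text
time_s: 8.97
tcp_pos: [0.5225, 0.3201, 0.1816]
orientation: [-0.079, 0.997, -0.0, -0.001]
contact_force: [0.4, 0.4, -0.7]
width: 0.0644
gripper_force: 0.0
time_s: 9.72
tcp_pos: [0.5227, 0.322, 0.1822]
orientation: [-0.08, 0.997, 0.0, 0.0]
contact_force: [0.3, 1.0, 1.0]
width: 0.0252
gripper_force: 30.0
```

```bash
python3 -m pendant '[{"x":0,"y":0,"z":-0.003,"ax":0,"ay":0,"az":0},{"x":0,"y":0,"z":-0.007,"ax":0,"ay":0,"az":0},{"x":0,"y":0,"z":-0.011,"ax":0,"ay":0,"az":0},{"x":0,"y":0,"z":-0.015,"ax":0,"ay":0,"az":0},{"x":0,"y":0,"z":-0.015,"ax":0,"ay":0,"az":0},{"x":0,"y":0,"z":-0.015,"ax":0,"ay":0,"az":0}]'
```

```text
time_s: 10.22
tcp_pos: [0.5228, 0.3218, 0.1974]
orientation: [-0.08, 0.997, 0.0, 0.0]
contact_force: [0.0, 0.3, -1.3]
width: 0.0253
gripper_force: 30.0
```

```bash
python3 -m pendant '[{"x":0.004,"y":0,"z":0,"ax":0,"ay":0,"az":0},{"x":0.009,"y":0,"z":0,"ax":0,"ay":0,"az":0},{"x":0.015,"y":0,"z":0,"ax":0,"ay":0,"az":0},{"x":0.023,"y":0,"z":0,"ax":0,"ay":0,"az":0},{"x":0.035,"y":0,"z":0,"ax":0,"ay":0,"az":0},{"x":0.05,"y":0,"z":0,"ax":0,"ay":0,"az":0},{"x":0.07,"y":0,"z":0,"ax":0,"ay":0,"az":0},{"x":0.09,"y":0,"z":0,"ax":0,"ay":0,"az":0},{"x":0.11,"y":0,"z":0,"ax":0,"ay":0,"az":0},{"x":0.11,"y":0,"z":0,"ax":0,"ay":0,"az":0}]'
```

```text
time_s: 11.05
tcp_pos: [0.4086, 0.303, 0.1971]
orientation: [-0.081, 0.997, -0.0, -0.002]
contact_force: [-0.8, 0.1, -1.8]
width: 0.0252
gripper_force: 30.0
```

```bash
python3 -m pendant '[{"x":0,"y":0,"z":-0.03,"ax":0,"ay":0,"az":0},{"x":0,"y":0,"z":-0.065,"ax":0,"ay":0,"az":0},{"x":0,"y":0,"z":-0.1,"ax":0,"ay":0,"az":0},{"x":0,"y":0,"z":-0.11,"ax":0,"ay":0,"az":0},{"x":0,"y":0,"z":-0.11,"ax":0,"ay":0,"az":0}]'
python3 - <<'E'
from h import *
from plant import readout, vision
import cv2,pickle
c=vision.read_camera("top");s=vision.read_camera("scene");im=c["img"]
h=np.hstack([cv2.resize(im[160:320,310:510,::-1],(400,320)),cv2.resize(s["img"][130:290,240:440,::-1],(400,320))])
cv2.imwrite("pics/t3.png",h)
pickle.dump((c,s),open("t3.pkl","wb"))
o=readout.get_obs();print(o["time_s"],o["tcp_pos"],o["orientation"])
g=np.zeros(im.shape[:2],np.uint8);g[235:300,330:392]=1
g=((im[:,:,2]>110)&(g>0)).astype(np.uint8)
e=cv2.minEnclosingCircle(cv2.findNonZero(g));print("rim",e,at(c,*e[0],.108))
E
```

```text
time_s: 11.47
tcp_pos: [0.4156, 0.3051, 0.3102]
orientation: [-0.08, 0.997, 0.002, 0.004]
contact_force: [0.6, 0.7, -2.9]
width: 0.0252
gripper_force: 30.0
11.5667 [0.41352916 0.30395429 0.30583767] [-7.99342247e-02  9.96799948e-01 -2.38769007e-04 -5.70449888e-04]
rim ((363.6609191894531, 265.3582458496094), 24.91231346130371) [ 0.46919578 -0.08916951  0.108     ]
```

View pics/t3.png

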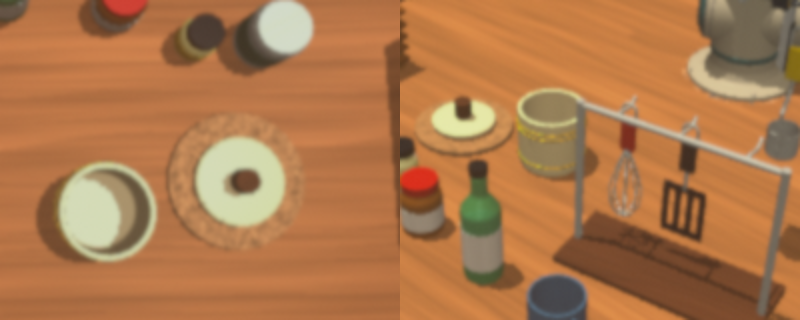

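The lid sits in the middle of the trivet and the canister hasn't moved. Turner and whisk still hang on their hooks. I'm carrying the measure over the canister and lowering it.

```bash
python3 -m pendant '[{"x":0,"y":-0.02,"z":0,"ax":0,"ay":0,"az":0},{"x":0.001,"y":-0.055,"z":0,"ax":0,"ay":0,"az":0},{"x":0.002,"y":-0.095,"z":0,"ax":0,"ay":0,"az":0},{"x":0.003,"y":-0.135,"z":0,"ax":0,"ay":0,"az":0},{"x":0.003,"y":-0.175,"z":0,"ax":0,"ay":0,"az":0},{"x":0.004,"y":-0.215,"z":0,"ax":0,"ay":0,"az":0},{"x":0.005,"y":-0.255,"z":0,"ax":0,"ay":0,"az":0},{"x":0.006,"y":-0.295,"z":0,"ax":0,"ay":0,"az":0},{"x":0.006,"y":-0.335,"z":0,"ax":0,"ay":0,"az":0},{"x":0.007,"y":-0.37,"z":0,"ax":0,"ay":0,"az":0},{"x":0.007,"y":-0.397,"z":0,"ax":0,"ay":0,"az":0},{"x":0.007,"y":-0.397,"z":0,"ax":0,"ay":0,"az":0},{"x":0.007,"y":-0.397,"z":0,"ax":0,"ay":0,"az":0}]'
python3 - <<'E'
from h import *
from plant import readout, vision
import cv2
c=vision.read_camera("wrist");cv2.imwrite("pics/w4.png",c["img"][:,:,::-1])
o=readout.get_obs();print(o["time_s"],o["tcp_pos"],o["orientation"],px(c,[.469,-.089,.108]),px(c,[.469,-.089,.173]))
E
```

```text
time_s: 12.65
tcp_pos: [0.4693, -0.0896, 0.304]
orientation: [-0.078, 0.997, 0.001, -0.003]
contact_force: [0.0, 0.1, -2.4]
width: 0.0255
gripper_force: 30.0
12.7 [ 0.46926353 -0.08852839  0.3045667 ] [-0.07923335  0.99685271  0.00141612 -0.00217988] [320.62604434 182.65044238] [321.00037804 194.39682356]
```

View pics/w4.png

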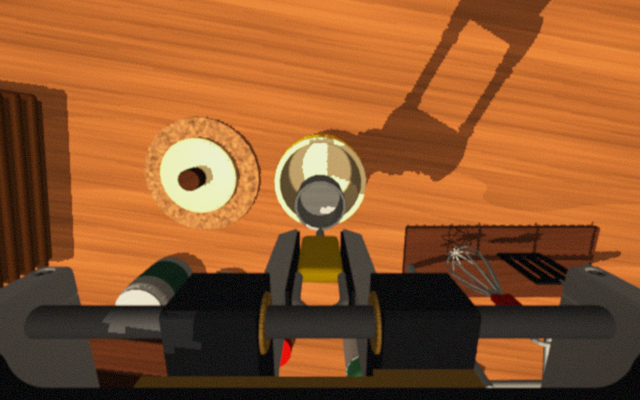

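The cup at (320,203) is centred over the canister mouth at (321,182), allowing for perspective. I'm lowering it.

```bash
python3 -m pendant '[{"x":0,"y":0,"z":0.02,"ax":0,"ay":0,"az":0},{"x":0,"y":0,"z":0.05,"ax":0,"ay":0,"az":0},{"x":0,"y":0,"z":0.08,"ax":0,"ay":0,"az":0},{"x":0,"y":0,"z":0.11,"ax":0,"ay":0,"az":0},{"x":0,"y":0,"z":0.135,"ax":0,"ay":0,"az":0},{"x":0,"y":0,"z":0.15,"ax":0,"ay":0,"az":0},{"x":0,"y":0,"z":0.158,"ax":0,"ay":0,"az":0},{"x":0,"y":0,"z":0.158,"ax":0,"ay":0,"az":0},{"x":0,"y":0,"z":0.158,"ax":0,"ay":0,"az":0}]'
python3 -m pendant '[{"x":0,"y":0,"z":0.001,"ax":0,"ay":0,"az":0},{"x":0,"y":0,"z":0.002,"ax":0,"ay":0,"az":0},{"x":0,"y":0,"z":0.003,"ax":0,"ay":0,"az":0},{"x":0,"y":0,"z":0.004,"ax":0,"ay":0,"az":0},{"x":0,"y":0,"z":0.004,"ax":0,"ay":0,"az":0},{"x":0,"y":0,"z":0.004,"ax":0,"ay":0,"az":0}]'
```

```text
time_s: 13.45
tcp_pos: [0.4704, -0.0879, 0.149]
orientation: [-0.081, 0.997, 0.0, -0.0]
contact_force: [0.4, 0.1, -0.8]
width: 0.0255
gripper_force: 30.0
time_s: 13.95
tcp_pos: [0.4705, -0.0889, 0.1451]
orientation: [-0.08, 0.997, -0.0, 0.0]
contact_force: [-0.0, -0.1, -1.8]
width: 0.0254
gripper_force: 30.0
```

```bash
python3 -m pendant '[{"x":0,"y":0,"z":0.001,"ax":0,"ay":0,"az":0},{"x":0,"y":0,"z":0.002,"ax":0,"ay":0,"az":0},{"x":0,"y":0,"z":0.003,"ax":0,"ay":0,"az":0},{"x":0,"y":0,"z":0.003,"ax":0,"ay":0,"az":0},{"x":0,"y":0,"z":0.003,"ax":0,"ay":0,"az":0}]'
```

```text
time_s: 14.37
tcp_pos: [0.4703, -0.0888, 0.1418]
orientation: [-0.08, 0.997, 0.0, -0.0]
contact_force: [-0.3, 0.3, -1.3]
width: 0.0254
gripper_force: 30.0
```

```bash
python3 -m pendant '[{"x":0,"y":0,"z":0.001,"ax":0,"ay":0,"az":0},{"x":0,"y":0,"z":0.0015,"ax":0,"ay":0,"az":0},{"x":0,"y":0,"z":0.0015,"ax":0,"ay":0,"az":0},{"x":0,"y":0,"z":0.0015,"ax":0,"ay":0,"az":0}]'
```

```text
time_s: 14.7
tcp_pos: [0.4704, -0.0888, 0.1404]
orientation: [-0.08, 0.997, 0.0, -0.0]
contact_force: [0.3, 0.1, -1.9]
width: 0.0252
gripper_force: 30.0
```

```bash
python3 -m pendant '[{"x":0,"y":0,"z":0.001,"ax":0,"ay":0,"az":0},{"x":0,"y":0,"z":0.0015,"ax":0,"ay":0,"az":0},{"x":0,"y":0,"z":0.0015,"ax":0,"ay":0,"az":0},{"x":0,"y":0,"z":0.0015,"ax":0,"ay":0,"az":0}]'
```

```text
time_s: 15.03
tcp_pos: [0.4709, -0.089, 0.1397]
orientation: [-0.08, 0.997, -0.0, 0.001]
contact_force: [-0.5, 1.1, 4.9]
width: 0.0254
gripper_force: 30.0
```

It's on the canister floor, with +4.9 N upwards. I'm opening, letting it settle and retracting straight up.

```bash
python3 -m pendant '[{"x":0,"y":0,"z":0,"ax":0,"ay":0,"az":0},{"x":0,"y":0,"z":0,"ax":0,"ay":0,"az":0},{"x":0,"y":0,"z":0,"ax":0,"ay":0,"az":0},{"x":0,"y":0,"z":0,"ax":0,"ay":0,"az":0},{"x":0,"y":0,"z":0,"ax":0,"ay":0,"az":0},{"x":0,"y":0,"z":-0.01,"ax":0,"ay":0,"az":0},{"x":0,"y":0,"z":-0.03,"ax":0,"ay":0,"az":0},{"x":0,"y":0,"z":-0.055,"ax":0,"ay":0,"az":0},{"x":0,"y":0,"z":-0.085,"ax":0,"ay":0,"az":0},{"x":0,"y":0,"z":-0.115,"ax":0,"ay":0,"az":0},{"x":0,"y":0,"z":-0.145,"ax":0,"ay":0,"az":0},{"x":0,"y":0,"z":-0.16,"ax":0,"ay":0,"az":0},{"x":0,"y":0,"z":-0.16,"ax":0,"ay":0,"az":0},{"x":0,"y":0,"z":-0.16,"ax":0,"ay":0,"az":0}]' 80
python3 - <<'E'
from plant import readout, vision
import cv2
s=vision.read_camera("scene")["img"];w=vision.read_camera("wrist")["img"]
cv2.imwrite("pics/e.png",cv2.hconcat([cv2.resize(s[130:290,200:400,::-1],(400,320)),cv2.resize(w[:320,120:520,::-1],(400,320))]))
o=readout.get_obs();print(o["time_s"],o["tcp_pos"])
E
```

```text
time_s: 16.2
tcp_pos: [0.4706, -0.0889, 0.2997]
orientation: [-0.08, 0.997, -0.0, 0.001]
contact_force: [0.6, -0.2, -0.3]
width: 0.0647
gripper_force: 0.0
16.3 [ 0.46959625 -0.08849607  0.29767855]
```

View pics/e.png

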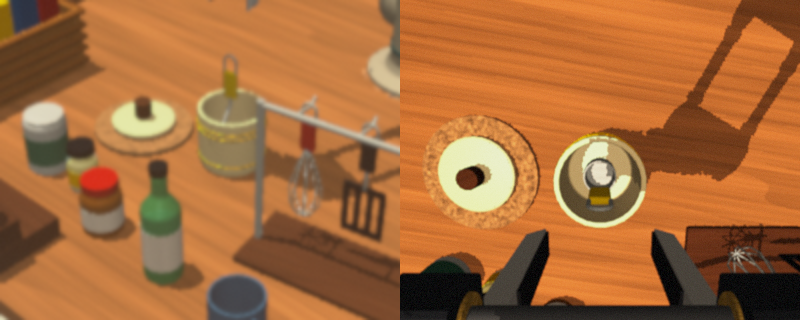

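The measure stands upright in the canister at crop pixel (600,175), the lid is on the trivet, and the gripper is clear of everything. I'm handing in.

```bash
python3 -c "
from plant import ticket; print(ticket.hand_in())"
```

```text
the job is handed in; nothing more can be done
None
```

The job is handed in, with no verdict shown: the last pictures show the lid right way up in the middle of the trivet, the measure standing upright in the canister, and everything else where it was, about 16 s into the 64 s allowed.

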